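# Jog the jar conveyor from its control desk

## Task

Jog the biscuit-jar conveyor from its control desk, pressing with closed fingers: first switch it on by pressing the raised half of the long rocker down until it lies flat, then press the square key fully in so that it stays in, and last press the large mushroom button fully down and keep it down: the program finishes while still holding it down with the fingers. Do not press the square key or the mushroom button before its turn, do not operate the short rocker or the small round button, and do not pick up or shift the jars, the lid and the biscuit.

Things in the scene. Friction and masses are not known exactly. Their poses are not given: they have to be found in the camera images.
- desk: aluminium control desk fixed to the table, 200 mm deep (its x, away from the robot), 470 mm wide (its y), 60 mm high; origin under its centre. The row of controls runs along its y, 40 mm towards the robot from its middle; five grey plates 78 x 66 x 12 mm, 88 mm apart, in any order; all share the desk's yaw
- power (a joint): the long rocker (on one of the five plates): a black V-shaped switch 34 mm wide (desk y) with two ribbed halves each 34 mm long (desk x). Joint value in rad: 0 = off, its near half lies flat and its far half (away from the robot) stands raised by 0.4 rad; 0.4 = on, its far half lies flat. It stays where it is left; pressing the raised half 22 mm from the pivot takes about 3 N
- power_press (a point): point on the surface of the raised far half of the long rocker, 22 mm along it from the pivot line. While off it is 91 mm above the table; when the rocker is on it has gone down to 82 mm, the height of the pivot and of the flat half, and lies 22 mm beyond the pivot (desk x)
- mode (a joint): the square key (on one of the five plates): a black key 36 x 36 mm with a flat top. Joint value in m pressed down: 0 = up, 0.008 = fully in, where it stays by friction; takes about 4 N
- mode_top (a point): centre of the square key's top face, 94 mm above the table when up; it moves with the key
- jog (a joint): the large mushroom button (on one of the five plates): a black round head 60 mm across on a stem. Joint value in m pressed down: 0 = up, 0.010 = fully down; a spring pushes it back up, 2 N at the top and 5 N fully down
- jog_top (a point): centre of the mushroom button's top, 103 mm above the table when up; it moves with the button
- jog_unit: the plate of the large mushroom button with the button it carries; origin under the plate's centre
- lamp (a joint): the short rocker, 18 mm wide with halves 19 mm long, same looks as the long one, on another plate of the row: not to be operated. 0 = as it stands, 0.4 = tipped
- reset (a joint): the small round button, 22 mm across, on another plate of the row: not to be operated. Value in m pressed down, 0 = up, 0.006 = down
- jar_tall: closed clear jar of biscuits, 90 mm across, 110 mm high, loose on the table beside one end of the desk; origin under its centre; to be left where it is
- jar_open: open clear jar with some biscuits, 90 mm across, 100 mm high, loose on the table beside one end of the desk; origin under its centre; to be left where it is
- jar_small: small closed clear jar, 48 mm across, 55 mm high, loose on the desk behind the row of controls; origin under its centre; to be left where it is
- jar_lid: loose aluminium jar lid, 66 mm across, 12 mm thick, on the desk behind the controls; origin under its centre; to be left where it is
- biscuit: loose biscuit, 52 mm across, 18 mm high, on the desk behind the controls; origin under its centre; to be left where it is

How it is judged:
By the outcome, as a careful person would: the job done as asked, in the order asked, and still so for the second after the job is handed in, while the arm keeps its last pose, push and grip.
It also fails if it takes over 61 s, if anything falls off the work surface, if the arm or the gripper's body presses on something with over 40 N, if the wrist force passes 120 N, or if a joint passes its speed limit or range.

## Robot

A 6-joint arm with a two-finger parallel gripper is mounted at the origin on the work surface. World frame = base frame: x ahead of the robot, y to its left, z up, the work surface at z = 0. Lengths are in mm, angles in rad, forces in N, time in s.
With the tool pointing down it reaches from about 350 to 975 mm from the base axis. Payload 7.1 kg.
Tool frame: the origin (TCP) lies on the centre line of the jaws, within the pads' length; the fingertips stand 17 mm ahead of it and the grasp point (between the pads) lies 2 mm behind it; z points along the fingers, y is the direction in which the jaws open and shut (so a half turn about z gives the same grasp; the last joint's range is limited). The gripper opens to 88 mm and grips with 3 to 60 N. Pads are 20 mm wide; open, the fingers measure 115 mm over their backs; the gripper's body (75 mm by 178 mm) begins 61 mm behind the grasp point.
Start: joints at [1.217, 0.423, 1.63, -0, 1.089, -0.019], TCP at [205.331, 590.292, 239.675] pointing down, gripper open.
Joint ranges: [-3, 3], [-0.9, 2.11], [0.09, 2.58], [-1.31, 4.45], [0.11, 2.69], [-2.54, 2.54]. Speed limits (rad/s): [2.39, 2.39, 3.01, 3.14, 3.14, 3.14].

## Interface

Orientations are given as a rotation vector (axis times angle).
In Python, from workcell import ctrl, imaging, workorder gives the robot as it stands. The module is installed in compiled form; this text tells all that it offers.
- The arm moves only by the shell command python3 -m crank 'ROWS' [OPENING]. ROWS is JSON, a list of rows, each an object with "travel": the shift along the tool's x, y, z as a fraction of full scale, a list of three; "turn": the turn about the tool's z as a fraction of full scale. In form: [{"travel": [dx, dy, dz], "turn": turn}, ...]. A call has 1 to 20 rows; each row shifts and turns the pose as measured when the row begins, along the tool's axes as they then stand; what a row does not reach is not made up. Full scale, the value 1, is 5 cm for a shift and 0.1 rad for a turn. A row lasts 1/10 s, in which the tool goes at most 50 mm and 8.59 degrees, less where a joint would pass 70% of its speed; a pose out of reach is approached as far as the arm can. A call with a number of a shift or a turn outside -1 to 1 is refused whole. A call with a gripper value outside its range is refused whole. OPENING is the gripper command: -1 is shut, 1 is fully open, values between are in proportion, set as the call begins (- or left out, the last holds). The fingers move at their own pace and stop on an object; the grip force is fixed at half the most. Time passes only in rows, so rows that do not move let the fingers close. It gives the time, the measured TCP pose, the force and the opening at its end, in the units of the state.
- ctrl.get_obs(): the state, without advancing time (a new reading comes with each control period).
- imaging.get_image(name): name is "scene" or "top" or "wrist"; returns the picture (400x640x3 uint8, blue, green, red); there is no depth.
- imaging.camera_info(name): a dict with "camera_matrix" (3x3 intrinsics, pixels), "rvec" (rotation vector, rad) and "tvec" (3), from world to camera coordinates, as OpenCV has them. Camera axes: x right, y down, z forward; pixel columns grow to the right and rows downward; lengths in mm; the calibration is good to about 2 mm. The wrist camera is an equidistant fisheye: a pixel r from the principal point sees the ray r / f radians off the axis. A picture is of the moment at which its call begins: read the wrist's pose just before it. camera_info takes no time and is no camera call; for the wrist camera it gives the pose at the moment of the call.
- workorder.close_job(): hands the job in, once; it reports no verdict.
The state is a dict: "t": time; "qpos": joint angles; "qvel": joint speeds; "joint_torque": joint torques, N m; "ee_pos": TCP position; "orientation": TCP orientation; "ft_force": force on the tool from outside, world axes, zero at the start; "moment": the same for the moment, N m; "width": finger opening in mm.
Only numpy, scipy, OpenCV 4.12 (cv2) and the standard library are available. Lean on these libraries where they do the work, as an engineer would, in place of code of your own. Each camera call takes 0.05 s, during which the arm holds its last target.

## Working session

There is one attempt and no reset: what is moved stays moved. The work goes in short steps, Python scripts to look and compute and a shell command to move; the robot and the scene stay as the last step left them, time stands still between calls to the robot, and variables do not carry over. Pictures are saved under pics/ and viewed, and the job is handed in when it is done.

```bash
mkdir -p pics; python3 - <<'E'
from workcell import ctrl, imaging
import cv2
o=ctrl.get_obs()
print({k:o[k] for k in('t','ee_pos','orientation','ft_force','width')})
for n in('top','scene','wrist'):
    cv2.imwrite(f'pics/{n}0.png',imaging.get_image(n)); print(n,imaging.camera_info(n))
E
```

```text
{'t': 0.0, 'ee_pos': array([205.16675632, 589.82533711, 238.9118348 ]), 'orientation': array([-5.23400327e-01, -3.09740693e+00,  2.33524061e-03]), 'ft_force': array([ 0.75803967, -0.22490686, -0.20104835]), 'width': 87.80872672072698}
top {'camera_matrix': array([[435.38370082,   0.        , 324.51565147],
       [  0.        , 435.38370082, 203.54944238],
       [  0.        ,   0.        ,   1.        ]]), 'rvec': array([ 2.19117871, -2.02493639,  0.20297479]), 'tvec': array([ -22.02474483,  553.48326056, 1072.50381613])}
scene {'camera_matrix': array([[477.50836927,   0.        , 321.13836175],
       [  0.        , 477.50836927, 205.54882858],
       [  0.        ,   0.        ,   1.        ]]), 'rvec': array([ 0.65186594,  2.6557151 , -1.16166751]), 'tvec': array([ 479.34706151, -123.62803952, 1380.06719513])}
wrist {'camera_matrix': array([[309.70691629,   0.        , 318.94107156],
       [  0.        , 309.70691629, 200.79944519],
       [  0.        ,   0.        ,   1.        ]]), 'rvec': array([-2.37330421, -1.68849898, -0.22688599]), 'tvec': array([-623.82775671,  -32.21239168,  390.27641526])}
```

View pics/top0.png

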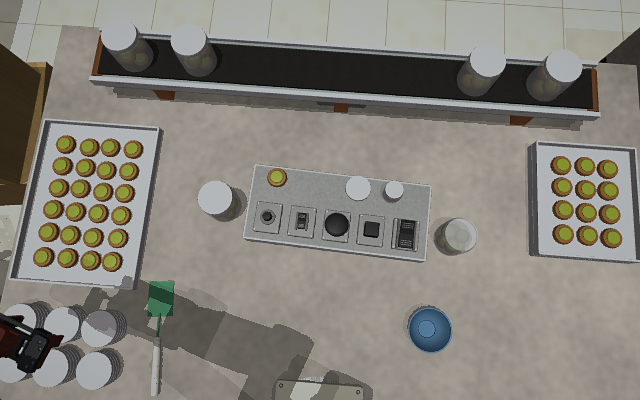

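View pics/scene0.png

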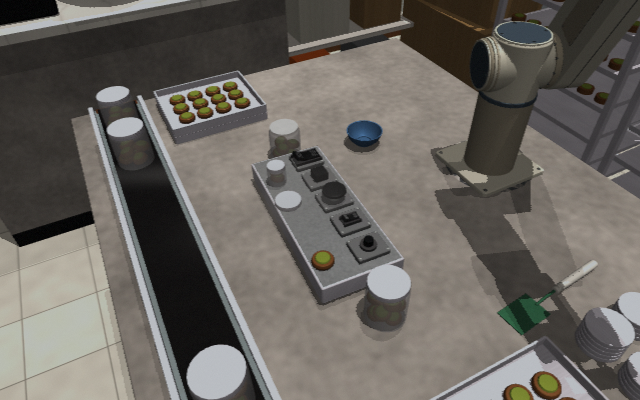

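View pics/wrist0.png

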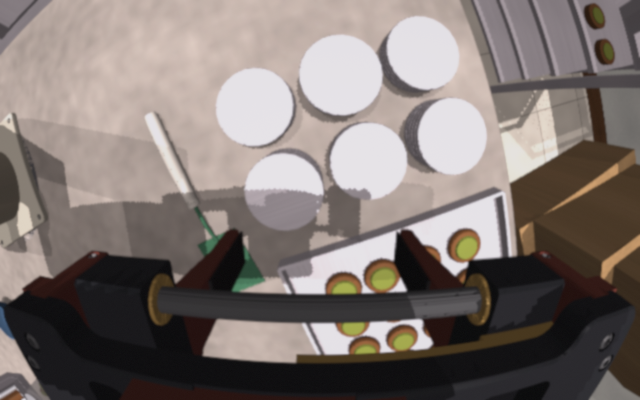

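The desk is in the top view at about (337,212). From left to right the row holds the small button (267,217), short rocker (301,221), mushroom (337,225), square key (371,230) and long rocker (406,234). I'll enlarge that area.

```bash
python3 - <<'E'
import cv2
im=cv2.imread('pics/top0.png')
cv2.imwrite('pics/top0c.png',cv2.resize(im[155:270,236:436],None,fx=4,fy=4,interpolation=cv2.INTER_CUBIC))
E
```

```text
(no output)
```

View pics/top0c.png

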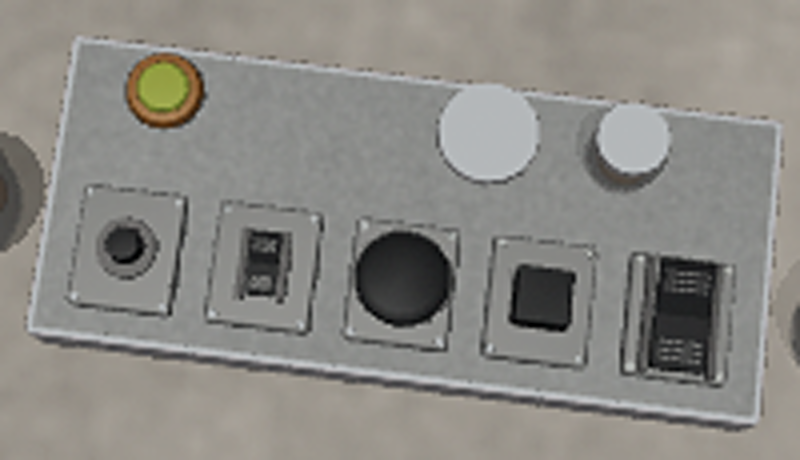

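In the crop, the desk top corners are at about (78,38), (780,123), (757,422) and (30,330). The key top is at (541,296), the mushroom at (404,278) and the long rocker spans (650–718, 255–375).

```bash
cat > h.py <<'E'
import numpy as np,cv2
from workcell import ctrl, imaging
def ray(name,uv,z,info=None):
    i=info or imaging.camera_info(name);K=i['camera_matrix'];R=cv2.Rodrigues(i['rvec'])[0];t=i['tvec']
    d=R.T@np.linalg.solve(K,[uv[0],uv[1],1]);c=-R.T@t
    return c+d*(z-c[2])/d[2]
def proj(name,P):
    i=imaging.camera_info(name)
    return cv2.projectPoints(np.float64(P).reshape(-1,1,3),i['rvec'],i['tvec'],i['camera_matrix'],None)[0][:,0]
E
python3 - <<'E'
from h import *
def top(x,y,z): return ray('top',((x+.5)/4-.5+236,(y+.5)/4-.5+155),z)
c=np.array([top(*p,60) for p in((78,38),(780,123),(757,422),(30,330))])
print(c.round(1), [np.linalg.norm(c[i]-c[i-1]).round(1) for i in range(4)])
loc=np.array([[100,235],[100,-235],[-100,-235],[-100,235]])
A=loc;B=c[:,:2];Am=A-A.mean(0);Bm=B-B.mean(0)
th=np.arctan2((Am[:,0]*Bm[:,1]-Am[:,1]*Bm[:,0]).sum(),(Am*Bm).sum());R=np.array([[np.cos(th),-np.sin(th)],[np.sin(th),np.cos(th)]])
o=B.mean(0);print('desk',o,th, 'res',(B-(A@R.T+o)).round(1).tolist())
for n,p in dict(reset=(125,244,90),jog=(404,278,103),mode=(541,296,94),power=(684,316,82),powfar=(687,262,96),plL=(127,249,72),plM=(402,284,72),plK=(540,303,72)).items():
    w=top(*p);print(n,w.round(1),'local',((w[:2]-o)@R).round(1))
for k in range(-2,3): print(k,(o+R@[-40,88*k]).round(1))
E
```

```text
[[ 644.1  212.2   60. ]
 [ 622.6 -250.2   60. ]
 [ 427.7 -241.6   60. ]
 [ 449.5  221.2   60. ]] [np.float64(194.8), np.float64(462.9), np.float64(195.1), np.float64(463.3)]
desk [535.99864385 -14.58723036] -0.04654349240004403 res [[-2.7, -3.3], [-2.3, 3.8], [2.5, 3.1], [2.5, -3.6]]
reset [504.6 162.2  90. ] local [-39.6 175.2]
jog [494.8 -13.1 103. ] local [-41.3  -0.4]
mode [491.6 -98.5  94. ] local [-40.4 -85.9]
power [ 487.9 -189.2   82. ] local [ -39.9 -176.7]
powfar [ 519.7 -187.2   96. ] local [  -8.3 -173.2]
plL [504.4 163.3  72. ] local [-39.8 176.3]
plM [495.8 -12.5  72. ] local [-40.3   0.3]
plK [ 490.5 -100.1   72. ] local [-41.4 -87.6]
-2 [ 487.9 -188.5]
-1 [ 491.9 -100.6]
0 [496.  -12.7]
1 [500.1  75.2]
2 [504.2 163.1]
```

The calibration is consistent: the button positions fit the 88 mm pitch. The targets are jog (496,-13), key (492,-100.5) and rocker pivot (488,-188.5), with desk yaw -0.047. First I'll shut the gripper and align the tool.

```bash
python3 -m crank '[{"travel":[0,0,0],"turn":-0.96},{"travel":[0,0,0],"turn":-0.96},{"travel":[0,0,0],"turn":-0.96},{"travel":[-1,0,0],"turn":0},{"travel":[-1,0,0],"turn":0}]' -1
cat >> h.py <<'E'
def want(p):
    o=ctrl.get_obs();R=cv2.Rodrigues(np.array(o['orientation']))[0]
    d=np.array(p)-o['ee_pos'];print('t',round(o['t'],2),'pos',o['ee_pos'].round(1),'f',o['ft_force'].round(1),'w',round(o['width'],1),'tool delta/50',(R.T@d/50).round(3),'yaw err',round(np.arctan2(R[0,1],R[1,1])-.0465,4))
E
python3 -c "
from h import *
want([508,-189.5,200])"
```

```text
t: 0.65
ee_pos: [301.2, 586.3, 237.4]
orientation: [-0.042, -3.138, 0.007]
ft_force: [-0.2, 0.5, -0.8]
width: 51.0
t 0.65 pos [301.2 586.3 237.4] f [-0.2  0.5 -0.8] w 51.0 tool delta/50 [ -4.548 -15.398   0.803] yaw err -0.02
```

```bash
python3 -m crank '[{"travel":[-0.3,-0.9,0],"turn":0.2},{"travel":[-0.3,-0.9,0],"turn":0},{"travel":[-0.3,-0.9,0],"turn":0},{"travel":[-0.3,-0.9,0],"turn":0},{"travel":[-0.3,-0.9,0],"turn":0},{"travel":[-0.3,-0.9,0],"turn":0},{"travel":[-0.3,-0.9,0],"turn":0},{"travel":[-0.3,-0.9,0],"turn":0},{"travel":[-0.3,-0.9,0],"turn":0},{"travel":[-0.3,-0.9,0],"turn":0},{"travel":[-0.3,-0.9,0],"turn":0},{"travel":[-0.3,-0.9,0],"turn":0},{"travel":[-0.3,-0.9,0],"turn":0},{"travel":[-0.3,-0.9,0],"turn":0}]' -1
python3 -c "
from h import *
want([508,-189.5,200])"
```

```text
t: 2.05
ee_pos: [489.8, -73.4, 236.5]
orientation: [-0.07, -3.14, 0.006]
ft_force: [1.3, 0.6, 0.5]
width: 0.4
t 2.05 pos [489.8 -73.4 236.5] f [1.3 0.6 0.5] w 0.4 tool delta/50 [-0.468 -2.3    0.739] yaw err -0.002
```

```bash
python3 -m crank '[{"travel":[-0.2,-0.8,0],"turn":0},{"travel":[-0.2,-0.8,0.3],"turn":0},{"travel":[-0.1,-0.7,0.5],"turn":0},{"travel":[0,0,0.5],"turn":0},{"travel":[0,0,0],"turn":0}]' -1
python3 - <<'E'
from h import *
want([508,-189.5,150])
o=ctrl.get_obs();x,y,z=o['ee_pos']
for n in('top','scene'):
    im=imaging.get_image(n);u,v=proj(n,[[x,y,z-17]])[0].astype(int);print(n,u,v)
    a,b=max(v-75,0),max(u-100,0)
    cv2.imwrite(f'pics/{n}1.png',cv2.resize(im[a:a+150,b:b+200],None,fx=4,fy=4,interpolation=cv2.INTER_CUBIC))
E
```

```text
t: 2.55
ee_pos: [511.6, -201.9, 170.8]
orientation: [0.082, 3.137, -0.009]
ft_force: [-0.4, 0.4, -0.2]
width: 0.6
t 2.55 pos [ 511.6 -201.9  170.8] f [-0.4  0.4 -0.2] w 0.6 tool delta/50 [0.087 0.246 0.414] yaw err 0.0056
top 418 219
scene 293 131
```

View pics/scene1.png

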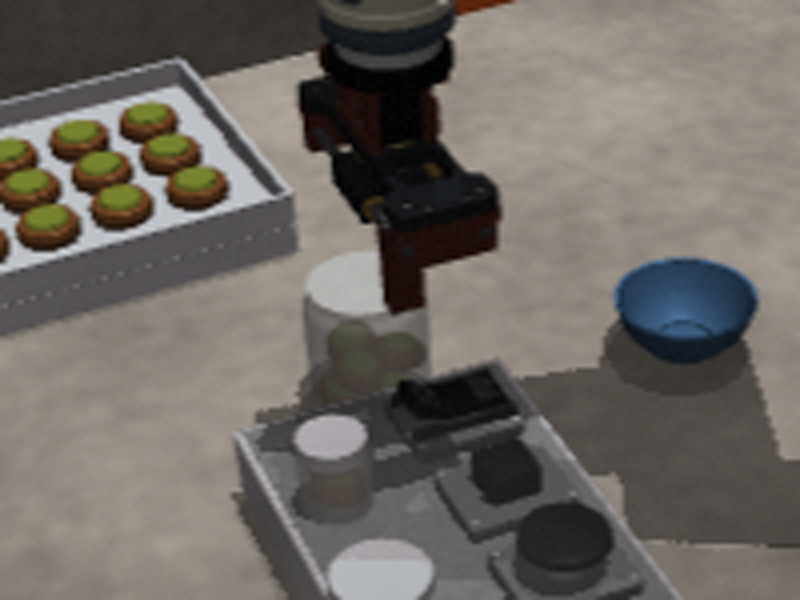

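The closed fingers are at (403,300), above the rocker. Its raised far end is at (405,395). I'll correct the xy and descend to just above it.

```bash
python3 -m crank '[{"travel":[0.09,0.25,0.2],"turn":0},{"travel":[0,0,0.4],"turn":0},{"travel":[0,0,0.2],"turn":0},{"travel":[0,0,0],"turn":0}]' -1
python3 - <<'E'
from h import *
want([507,-189.5,99])
E
```

```text
t: 3.05
ee_pos: [511.6, -184.9, 136.0]
orientation: [0.073, 3.127, -0.014]
ft_force: [-0.1, 0.3, -0.5]
width: 0.6
t 3.05 pos [ 511.6 -184.9  136. ] f [-0.1  0.3 -0.5] w 0.6 tool delta/50 [ 0.097 -0.091  0.74 ] yaw err 0.0002
```

```bash
python3 -m crank '[{"travel":[0.1,-0.1,0.1],"turn":0},{"travel":[0,0,0.15],"turn":0},{"travel":[0,0,0],"turn":0}]' -1
python3 - <<'E'
from h import *
want([507,-189.5,99])
E
```

```text
t: 3.35
ee_pos: [506.9, -189.1, 124.3]
orientation: [0.07, 3.125, -0.015]
ft_force: [0.0, -0.6, 0.8]
width: 0.4
t 3.35 pos [ 506.9 -189.1  124.3] f [ 0.  -0.6  0.8] w 0.4 tool delta/50 [ 0.006 -0.003  0.506] yaw err -0.0016
```

```bash
python3 -m crank '[{"travel":[0,0,0.15],"turn":0},{"travel":[0,0,0.15],"turn":0},{"travel":[0,0,0.1],"turn":0}]' -1
python3 - <<'E'
from h import *
want([507,-189.5,99])
E
```

```text
t: 3.65
ee_pos: [509.0, -190.1, 104.4]
orientation: [0.071, 3.12, -0.017]
ft_force: [2.0, 1.2, 4.3]
width: 0.5
t 3.65 pos [ 509.  -190.1  104.4] f [2.  1.2 4.3] w 0.5 tool delta/50 [0.042 0.012 0.107] yaw err -0.0007
```

```bash
python3 -m crank '[{"travel":[0.02,0,0.1],"turn":0},{"travel":[0.02,0,0.1],"turn":0}]' -1; python3 -m crank '[{"travel":[0,0,0.08],"turn":0}]' -1;python3 -m crank '[{"travel":[0,0,0.08],"turn":0}]' -1
python3 - <<'E'
from h import *
want([507,-189.5,99])
E
```

```text
t: 3.85
ee_pos: [509.4, -190.5, 97.8]
orientation: [0.072, 3.117, -0.018]
ft_force: [-22.3, 13.0, 96.1]
width: 0.2
t: 3.95
ee_pos: [509.4, -190.4, 98.2]
orientation: [0.072, 3.118, -0.017]
ft_force: [-20.6, 8.0, 67.7]
width: -0.2
t: 4.05
ee_pos: [509.4, -190.4, 98.5]
orientation: [0.072, 3.118, -0.017]
ft_force: [-13.9, 5.9, 51.0]
width: 0.7
t 4.05 pos [ 509.4 -190.4   98.5] f [-13.9   5.9  51. ] w 0.7 tool delta/50 [ 0.048  0.015 -0.012] yaw err -0.0003
```

The rocker bottomed with the tip at about 81 mm. The arm is stiff, so I'll use smaller steps from here. Next I'll retract and check.

```bash
python3 -m crank '[{"travel":[0,0,-0.2],"turn":0},{"travel":[0,0,-0.5],"turn":0},{"travel":[0,0,-0.5],"turn":0},{"travel":[0,0.8,-0.3],"turn":0},{"travel":[0.1,0.8,0],"turn":0},{"travel":[0.1,0,0],"turn":0},{"travel":[0,0,0],"turn":0}]' -1
python3 - <<'E'
from h import *
want([492,-100.6,120])
for n,(u,v) in dict(top=(371,230),scene=(310,170)).items():
    im=imaging.get_image(n)
    cv2.imwrite(f'pics/{n}2.png',cv2.resize(im[v-50:v+50,u-70:u+70],None,fx=5,fy=5,interpolation=cv2.INTER_CUBIC))
E
```

```text
t: 4.75
ee_pos: [499.4, -107.7, 175.1]
orientation: [0.075, 3.119, -0.018]
ft_force: [-0.0, 0.2, -0.1]
width: 0.1
t 4.75 pos [ 499.4 -107.7  175.1] f [-0.   0.2 -0.1] w 0.1 tool delta/50 [0.178 0.146 1.098] yaw err 0.0014
```

View pics/top2.png

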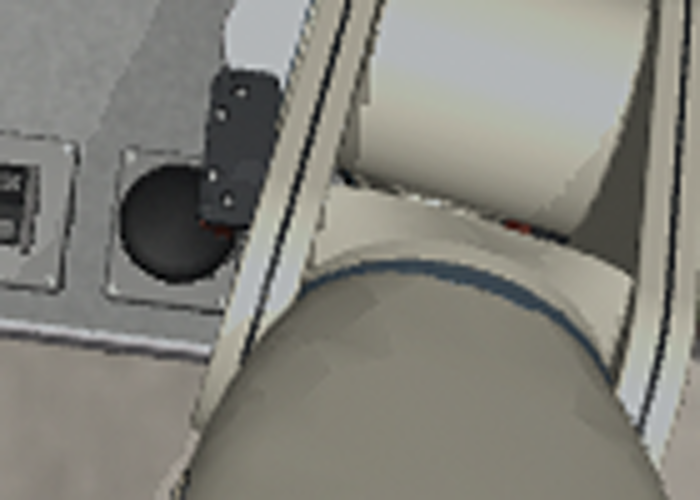

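View pics/scene2.png

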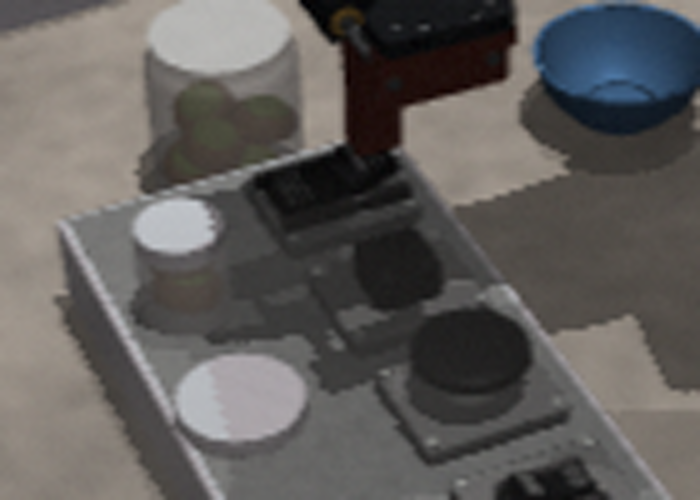

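The long rocker's far half now lies flat, with its ribs visible at (290,185), and its near half is raised. Next is the key.

```bash
python3 -m crank '[{"travel":[0.18,0.15,0.3],"turn":0},{"travel":[0,0,0.3],"turn":0},{"travel":[0,0,0.2],"turn":0},{"travel":[0,0,0],"turn":0}]' -1
python3 - <<'E'
from h import *
want([492,-100.6,111])
E
```

```text
t: 5.25
ee_pos: [492.6, -104.6, 132.5]
orientation: [0.084, 3.119, -0.019]
ft_force: [-0.7, -0.3, 0.1]
width: 0.1
t 5.25 pos [ 492.6 -104.6  132.5] f [-0.7 -0.3  0.1] w 0.1 tool delta/50 [0.026 0.085 0.429] yaw err 0.0074
```

```bash
python3 -m crank '[{"travel":[0.03,0.09,0.1],"turn":0},{"travel":[0,0,0.15],"turn":0},{"travel":[0,0,0.05],"turn":0},{"travel":[0,0,0],"turn":0}]' -1
python3 - <<'E'
from h import *
want([492,-100.6,111])
E
```

```text
t: 5.65
ee_pos: [492.4, -101.2, 116.5]
orientation: [0.086, 3.119, -0.019]
ft_force: [-0.2, -0.4, -0.6]
width: 0.4
t 5.65 pos [ 492.4 -101.2  116.5] f [-0.2 -0.4 -0.6] w 0.4 tool delta/50 [0.011 0.012 0.11 ] yaw err 0.0091
```

```bash
python3 -m crank '[{"travel":[0,0.01,0.06],"turn":0},{"travel":[0,0,0.06],"turn":0}]' -1; for i in 1; do :; done; python3 -m crank '[{"travel":[0,0,0.05],"turn":0},{"travel":[0,0,0.04],"turn":0}]' -1
```

```text
t: 5.85
ee_pos: [493.1, -100.8, 110.9]
orientation: [0.086, 3.117, -0.019]
ft_force: [-2.3, 0.4, 4.2]
width: 0.2
t: 6.05
ee_pos: [493.1, -100.7, 106.4]
orientation: [0.086, 3.117, -0.02]
ft_force: [-2.2, 0.3, 3.5]
width: 0.6
```

```bash
python3 -m crank '[{"travel":[0,0,0.04],"turn":0}]' -1; python3 -m crank '[{"travel":[0,0,0.04],"turn":0}]' -1
```

```text
t: 6.15
ee_pos: [493.1, -100.7, 104.4]
orientation: [0.086, 3.117, -0.02]
ft_force: [-1.4, 0.3, 3.6]
width: 0.3
t: 6.25
ee_pos: [493.3, -100.8, 103.0]
orientation: [0.086, 3.117, -0.02]
ft_force: [-9.8, 1.2, 38.2]
width: 0.6
```

The key bottomed at the expected height, with 38 N. I'll retract and move to the mushroom.

```bash
python3 -m crank '[{"travel":[0,0,-0.2],"turn":0},{"travel":[0,0,-0.5],"turn":0},{"travel":[0,0,-0.4],"turn":0},{"travel":[0,0.8,0],"turn":-0.09},{"travel":[0,0.8,0],"turn":0},{"travel":[0,0,0],"turn":0}]' -1
python3 - <<'E'
from h import *
want([496,-12.7,125])
im=imaging.get_image('scene');u,v=310,170
cv2.imwrite('pics/scene3.png',cv2.resize(im[v-50:v+50,u-70:u+70],None,fx=5,fy=5,interpolation=cv2.INTER_CUBIC))
E
```

```text
t: 6.85
ee_pos: [498.3, -19.3, 159.7]
orientation: [0.078, 3.113, -0.02]
ft_force: [0.1, 1.7, 0.2]
width: 0.2
t 6.85 pos [498.3 -19.3 159.7] f [0.1 1.7 0.2] w 0.2 tool delta/50 [0.073 0.137 0.69 ] yaw err 0.0036
```

View pics/scene3.png

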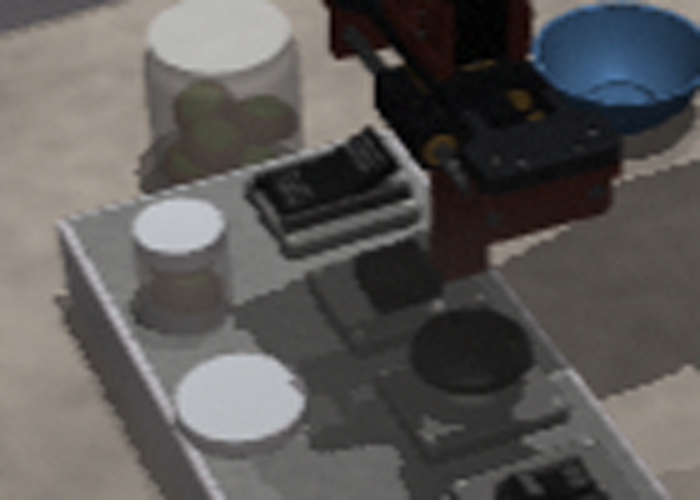

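The rocker is on, with its near half raised at (375,150). The key at (400,275) sits lower than before and has stayed in. Now the mushroom.

```bash
python3 -m crank '[{"travel":[0.07,0.14,0.2],"turn":0},{"travel":[0,0,0.2],"turn":0},{"travel":[0,0,0.1],"turn":0},{"travel":[0,0,0],"turn":0}]' -1
python3 - <<'E'
from h import *
want([496,-12.7,120])
E
```

```text
t: 7.3
ee_pos: [495.0, -15.3, 131.4]
orientation: [0.08, 3.114, -0.021]
ft_force: [0.6, 0.3, -0.1]
width: 0.3
t 7.3 pos [495.  -15.3 131.4] f [ 0.6  0.3 -0.1] w 0.3 tool delta/50 [-0.012  0.056  0.227] yaw err 0.0049
```

```bash
python3 -m crank '[{"travel":[-0.02,0.06,0.05],"turn":0},{"travel":[0,0,0.06],"turn":0},{"travel":[0,0,0.05],"turn":0},{"travel":[0,0,0.05],"turn":0}]' -1; python3 -m crank '[{"travel":[0,0,0.05],"turn":0},{"travel":[0,0,0.05],"turn":0}]' -1
```

```text
t: 7.7
ee_pos: [496.7, -13.6, 119.8]
orientation: [0.083, 3.114, -0.021]
ft_force: [-0.6, 0.4, 1.7]
width: 0.4
t: 7.9
ee_pos: [496.8, -13.6, 114.7]
orientation: [0.083, 3.114, -0.021]
ft_force: [-1.8, 1.5, 3.4]
width: 0.5
```

```bash
python3 -m crank '[{"travel":[0,0,0.04],"turn":0}]' -1; python3 -m crank '[{"travel":[0,0,0.04],"turn":0}]' -1; python3 -m crank '[{"travel":[0,0,0.03],"turn":0}]' -1
```

```text
t: 8.0
ee_pos: [496.8, -13.6, 112.6]
orientation: [0.083, 3.115, -0.021]
ft_force: [-1.1, 0.4, 3.6]
width: 0.4
t: 8.1
ee_pos: [496.8, -13.6, 110.6]
orientation: [0.083, 3.115, -0.021]
ft_force: [-2.3, 0.5, 4.9]
width: 0.6
t: 8.2
ee_pos: [496.9, -13.6, 109.7]
orientation: [0.083, 3.114, -0.021]
ft_force: [-7.0, 1.5, 27.8]
width: 0.4
```

The mushroom bottomed at 27.8 N. Next I'll check that the hold is steady without moving, and take a picture.

```bash
python3 - <<'E'
from h import *
for i in range(6):
    im=imaging.get_image('scene')
want([496,-12.7,110])
u,v=320,190
cv2.imwrite('pics/scene4.png',cv2.resize(im[v-60:v+60,u-80:u+80],None,fx=5,fy=5,interpolation=cv2.INTER_CUBIC))
E
```

```text
t 8.5 pos [496.9 -13.6 110. ] f [-5.3  0.5 15.2] w 0.5 tool delta/50 [ 0.018  0.017 -0.001] yaw err 0.0069
```

View pics/scene4.png

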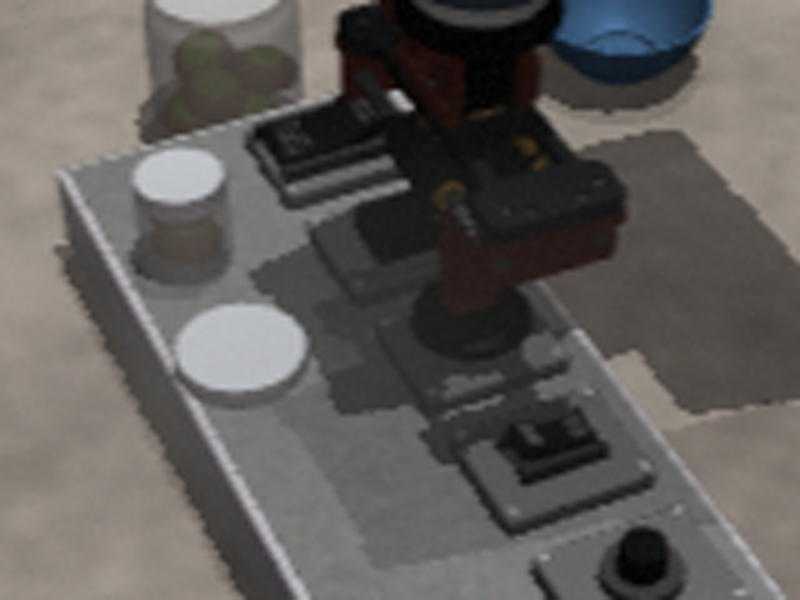

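The fingers hold the mushroom down at (470,310), and the short rocker, small button, jar and lid are untouched. The force relaxed from 28 to 15 N, so I'll check whether it settles.

```bash
python3 - <<'E'
from h import *
for i in range(20):
    im=imaging.get_image('scene')
    if i%4==3: want([496,-12.7,110])
E
```

```text
t 8.7 pos [496.9 -13.6 110. ] f [-5.   1.2 15.2] w 0.3 tool delta/50 [ 0.018  0.017 -0.001] yaw err 0.007
t 8.9 pos [496.9 -13.6 109.9] f [-4.7  0.4 13.8] w 0.5 tool delta/50 [ 0.018  0.017 -0.002] yaw err 0.0069
t 9.1 pos [496.9 -13.6 110. ] f [-5. -0. 15.] w 0.5 tool delta/50 [ 0.018  0.017 -0.001] yaw err 0.007
t 9.3 pos [496.9 -13.6 110. ] f [-5.   0.5 14.9] w 0.3 tool delta/50 [ 0.018  0.017 -0.001] yaw err 0.007
t 9.5 pos [496.9 -13.6 110. ] f [-4.3  0.6 14.3] w 0.4 tool delta/50 [ 0.018  0.017 -0.002] yaw err 0.007
```

It holds steady at about 15 N, well above the 5 N spring force. I'm handing in.

```bash
python3 -c "
from workcell import workorder
print(workorder.close_job())"
```

```text
the job is handed in; nothing more can be done
None
```

I switched the conveyor on with the long rocker, pressed the square key in, then pressed the mushroom button down. The job was handed in at about 9.5 s with the closed fingers still holding the button.

- **Long rocker:** in the pictures its far half lies flat and its near half is raised.
- **Square key:** it bottomed at its full 8 mm with 38 N, and in the later picture it stayed in. I judged that from the picture only.
- **Mushroom button:** it is at its stop after about 10 mm of travel. The push held steady at about 15 N for the last second, against a 5 N spring.
- **Other controls and loose items:** in the last picture the short rocker, the small button, one jar, the small jar and the lid look as they were. The biscuit and the other jar beside the desk were outside the crops I checked, but the fingers never went near them.

**Force peak:** the wrist force reached about 96 N as the rocker hit its stop, because my step was too large. That reading is under the 120 N limit, but I only read the force at the end of each call, so a brief higher peak would not show. I used smaller steps after that.

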